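# Serve the hot candle tray onto its slab with a turner

### The job

The little footed candle tray is hot, so never touch it or its candle glass with the gripper or arm: take the turner by its handle, slide the blade under the tray between its feet and lift tray and glass together, clear of the sill and level, with the glass staying upright on the tray. Set the tray gently down in the middle of the square slab, all four feet on it and its sides in line with the slab's sides. Draw the blade out, then lay the turner down flat on the bare marble sill and let go, leaving all other things where they are.

Things in the scene. Friction and masses are not known exactly. Their poses are not given: they have to be found in the camera images.
- tray: Square aluminium tray 120 x 120 mm, 110 g, loose, on 4 round feet 12 mm wide and 12 mm high, centred 51 mm from the middle in x and y (90 mm gap between feet on each side). Sheet underside 12 mm, top 15 mm, rim 21 mm above the soles. Origin: middle, at sole level; x, y along its sides, z up. Starts on the sill (z = 0), sides within 0.3 rad of the world axes.
- candle_glass: Squat clear glass with white wax in it, 54 mm diameter, 44 mm high, about 70 g, standing loose near the middle of the tray (within about 10 mm). Not to be touched by the robot. Origin: centre of its underside, z up.
- turner: Steel turner (spatula), 228 mm long, 150 g. Origin: on the blade's underside, on the centre line; x points along the blade to its tip, y across, z up. Flat blade: x -65 to +55 mm, 70 mm wide, z 0 to 3 mm. It starts flat on the sill on the robot's right (-y), supported by blade and rest leg, tip pointing roughly to +y (within 0.3 rad).
- turner_grip (a point): Where to grip: centre of the straight level wooden handle, at x -130, y 0, z 47 mm in the turner's frame (same axes). The handle runs x -175 to -90 mm, is 18 mm wide (y) and 24 mm high (z 35 to 59 mm). Under its end, at x -167 mm, an 11 mm thick rest leg reaches down to z 0.
- turner_heel (a point): Where the neck meets the blade: x -60, y 0, z 3 mm in the turner's frame. From here a round neck, 10 mm thick, rises to the handle at x -95, z 47 mm. A tray on the blade must stay ahead of x -55 mm.
- slab: Fixed square terracotta slab, 180 x 180 mm, 30 mm high, on the robot's left (+y). Origin: centre of its underside (the top is 30 mm above); x and y along its sides.
- saucer: White ceramic saucer, 120 mm diameter, 18 mm high, at the far side; leave alone. Origin: centre of its underside.
- tumbler: Clear glass tumbler, 72 mm diameter, 95 mm high, at the far side; leave alone. Origin: centre of its underside.
- dreidel_a: Blue plastic dreidel lying on a flat face at the far side, about 81 mm long, its square body 36 mm; leave alone. Origin: centre of the body's underside.
- dreidel_b: The other blue plastic dreidel, same size, also at the far side; leave alone. Origin: centre of the body's underside.
Things that resemble listed ones, but are neither listed nor needed, are in the scene too. What is meant by the turner is not blue or orange, and is the larger of those in its own colour.

How it is judged:
By the outcome, as a careful person would: the job done as asked, in the order asked, and still so for the second after the job is handed in, with the robot touching nothing.
It also fails if it takes over 67 s, if anything falls off the work surface, if the arm or the gripper's body presses on something with over 40 N, if the wrist force passes 120 N, or if a joint passes its speed limit or range.

### The arm

A 7-joint arm with a two-finger parallel gripper is mounted at the origin on the work surface. World frame = base frame: x ahead of the robot, y to its left, z up, the work surface at z = 0. Lengths are in m, angles in rad, forces in N, time in s.
With the tool pointing down it reaches from about 0.425 to 1.025 m from the base axis. Payload 3.6 kg.
Tool frame: the origin (TCP) lies on the front face of the gripper's body, between the roots of the fingers; the fingertips stand 73 mm ahead of it and the grasp point (between the pads) lies robot.hold_point_z ahead of it (robot.hold_point_z is the distance from the TCP to the grasp point, in m); z points along the fingers, y is the line along which they close (so a half turn about z gives the same grasp; the last joint's range is limited). The gripper opens to 85 mm and grips with 20 to 120 N. Pads are 22 mm wide; open, the fingers measure 114 mm over their backs; the gripper's body (76 mm by 85 mm) begins 54 mm behind the grasp point. The pads swing forward as they close: fully open they stand 13 mm farther back than shut.
Start: joints at [-1.288, 0.591, 0.048, 1.609, -0.033, 0.943, -0.034], TCP at [0.267, 0.674, 0.304] pointing down, gripper open.
Joint ranges: [-2.69, 2.69], [-0.47, 2.24], [-1.27, 1.36], [0.19, 2.51], [-1.53, 4.68], [0.08, 2.07], [-3.09, 3.09]. Speed limits (rad/s): [2.57, 2.57, 3.14, 3.14, 3.14, 3.14, 3.14].

### API

Orientations are given as a unit quaternion [w, x, y, z].
In Python, from cell import robot gives the robot as it stands.
- The arm moves only by the shell command python3 -m creep 'ROWS' [FORCE]. ROWS is JSON, a list of rows, each an object with "translation": the shift along the tool's x, y, z as a fraction of full scale, a list of three; "turn": the turn, a rotation vector about the tool's x, y, z as a fraction of full scale, a list of three; "claw": the closure, from -1 (fully open) to 1 (shut), so that 0 is half open. In form: [{"translation": [dx, dy, dz], "turn": [ax, ay, az], "claw": claw}, ...]. A call has 1 to 12 rows; each row shifts and turns the commanded pose from where the row before left it, along the tool's axes as they then stand; what a row does not reach is not made up. Full scale, the value 1, is 0.02 m for a shift and 5 degrees for a turn. A row lasts 1/8 s, in which the tool goes at most 62.5 mm and 10.7 degrees, less where a joint would pass 70% of its speed; a pose out of reach is approached as far as the arm can. A call with a number of a shift or a turn outside -1 to 1 is refused whole. A call with a gripper value outside its range is refused whole. The fingers move at their own pace and stop on an object; FORCE is the grip in N (left out, the last holds). Time passes only in rows, so rows that do not move let the fingers close. It gives the time, the measured TCP pose, the force, the opening and the grip force at its end, in the units of the state.
- robot.state(): the state, without advancing time (a new reading comes with each control period).
- robot.camera(name): name is "side" or "top"; returns the picture (420x560x3 uint8, red, green, blue); there is no depth.
- robot.camera_info(name): a dict with "vertical_fov" (degrees; the focal length in pixels is half the picture's height over the tangent of half this angle, whatever the lens; pixels are square), "cx", "cy" (the principal point, pixels), "origin" and "attitude" of the camera in the world. Camera axes: x right, y down, z forward; pixel columns grow to the right and rows downward; lengths in m; the calibration is good to about 2 mm. A picture is of the moment at which its call begins. camera_info takes no time and is no camera call.
- robot.job_done(): hands the job in; it is judged then, once.
The state is a dict: "t": time; "joint_pos": joint angles; "qvel": joint speeds; "joint_efforts": joint torques, N m; "ee_pos": TCP position; "tcp_rot": TCP orientation; "ft_force": force on the tool from outside, world axes, zero at the start; "torque": the same for the moment, N m; "width": finger opening in m; "grip_force": force on a finger pad.
Only numpy, scipy, OpenCV 4.12 (cv2) and the standard library are available. Lean on these libraries where they do the work, as an engineer would, in place of code of your own. Each camera call takes 0.05 s, during which the arm holds its last target. There are 200 camera calls.

## Working session

There is one attempt and no reset: what is moved stays moved. The work goes in short steps, Python scripts to look and compute and a shell command to move; the robot and the scene stay as the last step left them, time stands still between calls to the robot, and variables do not carry over. Pictures are saved under pics/ and viewed, at most 12 in all, crops included, and the job is handed in when it is done.

```bash
ls; mkdir -p pics; python3 - <<'E'
from cell import robot
import cv2
for n in("side","top"):
    im=robot.camera(n); cv2.imwrite(f"pics/{n}0.png",im[:,:,::-1]); print(robot.camera_info(n))
print(robot.hold_point_z, robot.state())
E
```

```text
pics
{'vertical_fov': 47.720898720171554, 'cx': 282.03056817166106, 'cy': 203.2789826479789, 'origin': array([ 0.45139309, -0.8207646 ,  1.02349828]), 'attitude': array([-0.33576448,  0.93924941, -0.06629755,  0.02602674])}
{'vertical_fov': 52.13777259880705, 'cx': 270.64690924352556, 'cy': 213.57549882621365, 'origin': array([ 0.37526838, -0.05440178,  1.17959   ]), 'attitude': array([ 0.06114604, -0.70237379,  0.70718645, -0.0530994 ])}
0.0539 {'t': 0.1, 'joint_pos': array([-1.28751786,  0.59205258,  0.04831768,  1.60970702, -0.03327883,
        0.94269894, -0.03371017]), 'qvel': array([ 0.00127614, -0.00229983, -0.00136354, -0.00531366, -0.00054229,
       -0.00060379,  0.00051564]), 'joint_efforts': array([ 5.24491479e-03, -5.49999583e+01,  1.55337118e+00, -1.98824376e+01,
        9.70432215e-03,  3.81503240e-03, -1.02406542e-06]), 'ee_pos': array([0.26651937, 0.67358521, 0.30283241]), 'tcp_rot': array([-1.23179664e-04,  1.87241839e-01,  9.82313306e-01, -1.02330333e-03]), 'ft_force': array([ 0.30300881, -0.30153654,  0.60730419]), 'torque': array([ 0.04742099,  0.00886311, -0.06520317]), 'grip_force': 0.0, 'width': 0.0849496536597114}
```

View pics/top0.png

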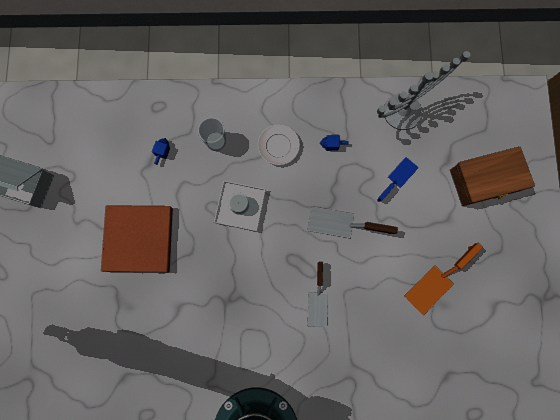

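View pics/side0.png

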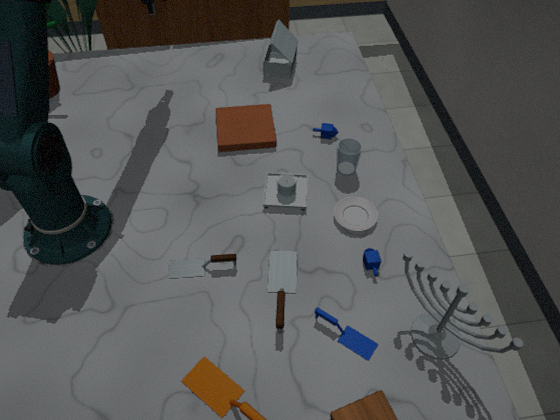

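The top view shows these turner candidates:
- Large steel turner: blade (330,222), handle (381,228).
- Small steel turner: (318,308).
- Blue turner: (400,175).
- Orange turner: (435,285).

The large steel one fits: it is neither blue nor orange, it is the larger of its colour, and its tip points to +y. The tray is at (241,206) and the slab at (137,239). I'll confirm in an enlarged crop.

```bash
cat > h.py <<'E'
from cell import robot
import numpy as np, cv2
from scipy.spatial.transform import Rotation as R
def q(a): return R.from_quat(np.roll(a,-1))
def cam(n):
    c=robot.camera_info(n); f=210/np.tan(np.radians(c["vertical_fov"]/2)); return c,f,q(c["attitude"]).as_matrix()
def ray(n,u,v,z):
    c,f,A=cam(n); d=A@np.array([(u-c["cx"])/f,(v-c["cy"])/f,1]); return c["origin"]+d*(z-c["origin"][2])/d[2]
def proj(n,P):
    c,f,A=cam(n); p=(np.atleast_2d(P)-c["origin"])@A; return p[:,:2]/p[:,2:]*f+[c["cx"],c["cy"]]
def crop(n,x0,y0,w,h,s,name,im=None):
    im=robot.camera(n) if im is None else im
    cv2.imwrite(name,cv2.resize(im[y0:y0+h,x0:x0+w,::-1],None,fx=s,fy=s,interpolation=cv2.INTER_CUBIC))
E
python3 - <<'E'
from h import *
im=cv2.imread("pics/top0.png")[:,:,::-1]
crop("top",95,170,320,115,2.5,"pics/c1.png",im)
a=cv2.imread("pics/c1.png")
im=cv2.imread("pics/side0.png")[:,:,::-1]
b=im[90:340,205:325,::-1]; b=cv2.resize(np.rot90(b),None,fx=2.5,fy=2.5,interpolation=cv2.INTER_CUBIC)
c=np.zeros((590,800,3),np.uint8); c[:a.shape[0]]=a[:,:800]; c[290:290+b.shape[0],:b.shape[1]]=b
cv2.imwrite("pics/c1.png",c)
E
```

```text
(no output)
```

View pics/c1.png

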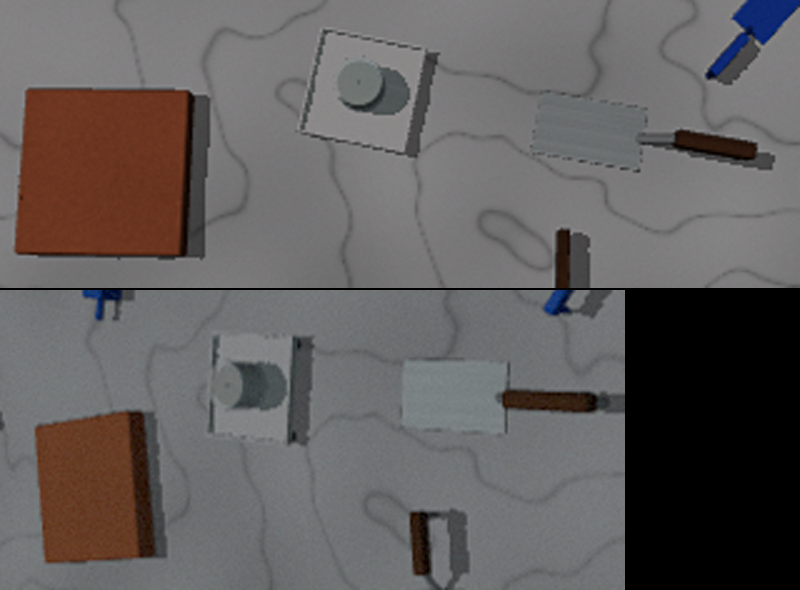

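```bash
cat > m.py <<'E'
from h import *
T=lambda L:[(x/2.5+95,y/2.5+170) for x,y in L]
S=lambda L:[(205+119-(y-290)/2.5,90+x/2.5) for x,y in L]
def rep(nm,n,L,z):
    P=np.array([ray(n,u,v,z)[:2] for u,v in L]); c=P.mean(0)
    e=np.roll(P,-1,0)-P
    d1=(P[0]+P[3]-P[1]-P[2]); d2=(P[0]+P[1]-P[2]-P[3])
    print(nm,n,c.round(4),"sides",np.linalg.norm(e,axis=1).round(4),"ang",np.degrees(np.arctan2(d1[1],d1[0])).round(2),np.degrees(np.arctan2(d2[1],d2[0])).round(2))
if __name__=="__main__":
    rep("blade","top",T([(541,93),(647,107),(640,171),(531,155)]),.003)
    rep("blade","side",S([(402,361),(509,358),(507,433),(401,428)]),.003)
    rep("tray","top",T([(325,29),(428,50),(415,156),(301,131)]),.021)
    rep("tray","side",S([(213,335),(297,337),(293,443),(208,432)]),.021)
    rep("slab","top",T([(27,88),(192,91),(186,256),(17,252)]),.03)
    rep("slab","side",S([(37,427),(130,411),(145,557),(48,561)]),.03)
    for p in T([(675,139),(757,149)]): print("handle top",ray("top",*p,.059).round(4))
    for p in S([(502,397),(595,401)]): print("handle side",ray("side",*p,.059).round(4))
E
python3 m.py; python3 -c "
from h import *
s=robot.state();print(q(s['tcp_rot']).as_matrix().round(3))"
```

```text
blade top [ 0.5409 -0.2078] sides [0.1182 0.0719 0.1207 0.0704] ang 81.52 -9.21
blade side [ 0.5436 -0.2092] sides [0.123  0.0722 0.1221 0.0689] ang 81.37 -9.39
tray top [0.5849 0.0371] sides [0.1168 0.1185 0.1277 0.1167] ang 77.44 -9.69
tray side [0.5881 0.0367] sides [0.1238 0.115  0.1262 0.1118] ang 78.27 -11.33
slab top [0.4981 0.3187] sides [0.1812 0.1785 0.1811 0.1779] ang 88.4 -0.25
slab side [0.5    0.3138] sides [0.1768 0.1764 0.1802 0.1742] ang 88.76 0.01
handle top [ 0.5242 -0.2898  0.059 ]
handle top [ 0.513 -0.375  0.059]
handle side [ 0.5294 -0.2937  0.059 ]
handle side [ 0.5132 -0.3827  0.059 ]
[[-0.93   0.368 -0.001]
 [ 0.368  0.93  -0.002]
 [-0.    -0.002 -1.   ]]
```

The crop confirms the large steel turner: blade centre about (0.5425,-0.2085), direction 81.4°, grip near (0.522,-0.333). The measured sizes match the given ones. The tray is at about (0.586,0.037) with its axis near 79°, and the slab is at (0.499,0.316), turned about -0.7°. I'll swing over to the turner now.

```bash

python3 -m creep '[{"translation":[-1,-0.28,0],"turn":[0,0,0.285],"claw":-1},{"translation":[-1,-0.28,0],"turn":[0,0,0.285],"claw":-1},{"translation":[-1,-0.28,0],"turn":[0,0,0.285],"claw":-1},{"translation":[-1,-0.28,0],"turn":[0,0,0.285],"claw":-1},{"translation":[-1,-0.28,0],"turn":[0,0,0.285],"claw":-1},{"translation":[-1,-0.28,0],"turn":[0,0,0.285],"claw":-1},{"translation":[-1,-0.28,0],"turn":[0,0,0.285],"claw":-1},{"translation":[-1,-0.28,0],"turn":[0,0,0.285],"claw":-1},{"translation":[-1,-0.28,0],"turn":[0,0,0.285],"claw":-1},{"translation":[-1,-0.28,0],"turn":[0,0,0.285],"claw":-1},{"translation":[-1,-0.28,0],"turn":[0,0,0.285],"claw":-1},{"translation":[-1,-0.28,0],"turn":[0,0,0.285],"claw":-1}]'
```

```text
t: 1.6
ee_pos: [0.443, 0.4973, 0.3039]
tcp_rot: [0.0, 0.332, 0.943, 0.0]
ft_force: [-0.4, -0.3, 0.1]
width: 0.0857
grip_force: 0.0
```

```bash

python3 -m creep '[{"translation":[-1,-0.28,0],"turn":[0,0,0.285],"claw":-1},{"translation":[-1,-0.28,0],"turn":[0,0,0.285],"claw":-1},{"translation":[-1,-0.28,0],"turn":[0,0,0.285],"claw":-1},{"translation":[-1,-0.28,0],"turn":[0,0,0.285],"claw":-1},{"translation":[-1,-0.28,0],"turn":[0,0,0.285],"claw":-1},{"translation":[-1,-0.28,0],"turn":[0,0,0.285],"claw":-1},{"translation":[-1,-0.28,0],"turn":[0,0,0.285],"claw":-1},{"translation":[-1,-0.28,0],"turn":[0,0,0.285],"claw":-1},{"translation":[-1,-0.28,0],"turn":[0,0,0.285],"claw":-1},{"translation":[-1,-0.28,0],"turn":[0,0,0.285],"claw":-1},{"translation":[-1,-0.28,0],"turn":[0,0,0.285],"claw":-1},{"translation":[-1,-0.28,0],"turn":[0,0,0.285],"claw":-1}]' >/dev/null
python3 -m creep '[{"translation":[-1,-0.28,0],"turn":[0,0,0.285],"claw":-1},{"translation":[-1,-0.28,0],"turn":[0,0,0.285],"claw":-1},{"translation":[-1,-0.28,0],"turn":[0,0,0.285],"claw":-1},{"translation":[-1,-0.28,0],"turn":[0,0,0.285],"claw":-1},{"translation":[-1,-0.28,0],"turn":[0,0,0.285],"claw":-1},{"translation":[-1,-0.28,0],"turn":[0,0,0.285],"claw":-1},{"translation":[-1,-0.28,0],"turn":[0,0,0.285],"claw":-1},{"translation":[-1,-0.28,0],"turn":[0,0,0.285],"claw":-1},{"translation":[-1,-0.28,0],"turn":[0,0,0.285],"claw":-1},{"translation":[-1,-0.28,0],"turn":[0,0,0.285],"claw":-1},{"translation":[-1,-0.28,0],"turn":[0,0,0.285],"claw":-1},{"translation":[-1,-0.28,0],"turn":[0,0,0.285],"claw":-1}]'
python3 -m creep '[{"translation":[-1,-0.28,0.3],"turn":[0,0,0.285],"claw":-1},{"translation":[-1,-0.28,0.3],"turn":[0,0,0.285],"claw":-1},{"translation":[-1,-0.28,0.3],"turn":[0,0,0.285],"claw":-1},{"translation":[-1,-0.28,0.3],"turn":[0,0,0.285],"claw":-1},{"translation":[-1,-0.28,0.3],"turn":[0,0,0.285],"claw":-1},{"translation":[-1,-0.28,0.3],"turn":[0,0,0.285],"claw":-1},{"translation":[-1,-0.28,0.3],"turn":[0,0,0.285],"claw":-1},{"translation":[-1,-0.28,0.3],"turn":[0,0,0.285],"claw":-1},{"translation":[-1,-0.28,0.3],"turn":[0,0,0.285],"claw":-1},{"translation":[-1,-0.28,0.3],"turn":[0,0,0.285],"claw":-1},{"translation":[-1,-0.28,0.3],"turn":[0,0,0.285],"claw":-1},{"translation":[-1,-0.28,0.3],"turn":[0,0,0.285],"claw":-1}]'
cat > go.py <<'E'
# go.py x y z toolY_deg : shift in full-scale units in current tool axes, and yaw units
from h import *
import sys
x,y,z,a=map(float,sys.argv[1:5]); s=robot.state(); M=q(s["tcp_rot"])
print("t",s["t"],"d(units)",(M.inv().apply(np.array([x,y,z])-s["ee_pos"])/.02).round(3))
yv=M.apply([0,1,0]); cur=np.degrees(np.arctan2(yv[1],yv[0])); print("yaw units",round((cur-a)/5,3),"cur",cur.round(2),"tilt",np.degrees(M.as_matrix()[:2,2]).round(2),"F",s["ft_force"].round(1))
E
python3 go.py .522 -.333 .101 -8.6
```

```text
t: 4.6
ee_pos: [0.6043, 0.0334, 0.3039]
tcp_rot: [-0.0, 0.595, 0.804, 0.0]
ft_force: [0.6, 0.1, -0.2]
width: 0.0859
grip_force: 0.0
t: 6.1
ee_pos: [0.5765, -0.2133, 0.2315]
tcp_rot: [0.0, 0.708, 0.707, 0.0]
ft_force: [-0.1, -0.7, -0.2]
width: 0.0854
grip_force: 0.0
t 6.1 d(units) [-5.989 -2.715  6.526]
yaw units 1.704 cur -0.08 tilt [ 0. -0.] F [-0.1 -0.7 -0.2]
```

```bash

python3 -m creep '[{"translation":[-1,-0.4,0.5],"turn":[0,0,0.285],"claw":-1},{"translation":[-1,-0.4,0.5],"turn":[0,0,0.285],"claw":-1},{"translation":[-1,-0.4,0.5],"turn":[0,0,0.285],"claw":-1},{"translation":[-1,-0.4,0.5],"turn":[0,0,0.285],"claw":-1},{"translation":[-1,-0.4,0.5],"turn":[0,0,0.285],"claw":-1},{"translation":[-1,-0.4,0.5],"turn":[0,0,0.285],"claw":-1},{"translation":[0,0,0],"turn":[0,0,0],"claw":-1}]' >/dev/null
python3 go.py .522 -.333 .101 -8.6
python3 - <<'E'
from h import *
a=robot.camera("top"); b=robot.camera("side")
c=np.zeros((600,800,3),np.uint8)
c[:300]=cv2.resize(a[170:270,295:295+267-6][:,:266],(800,300))[:,:,::-1] if 0 else cv2.resize(a[170:270,210:476],(800,300),interpolation=cv2.INTER_CUBIC)[:,:,::-1]
c[300:]=cv2.resize(b[160:340,180:420],(400,300),interpolation=cv2.INTER_CUBIC)[:,:,::-1].repeat(1,0) if 0 else np.hstack([cv2.resize(b[160:340,180:420],(400,300),interpolation=cv2.INTER_CUBIC)[:,:,::-1],np.zeros((300,400,3),np.uint8)])
cv2.imwrite("pics/p2.png",c)
E
```

```text
t 6.975 d(units) [-0.082  0.162  3.5  ]
yaw units -0.04 cur -8.8 tilt [-0.14 -0.02] F [-0.4  0.1  0.2]
```

View pics/p2.png

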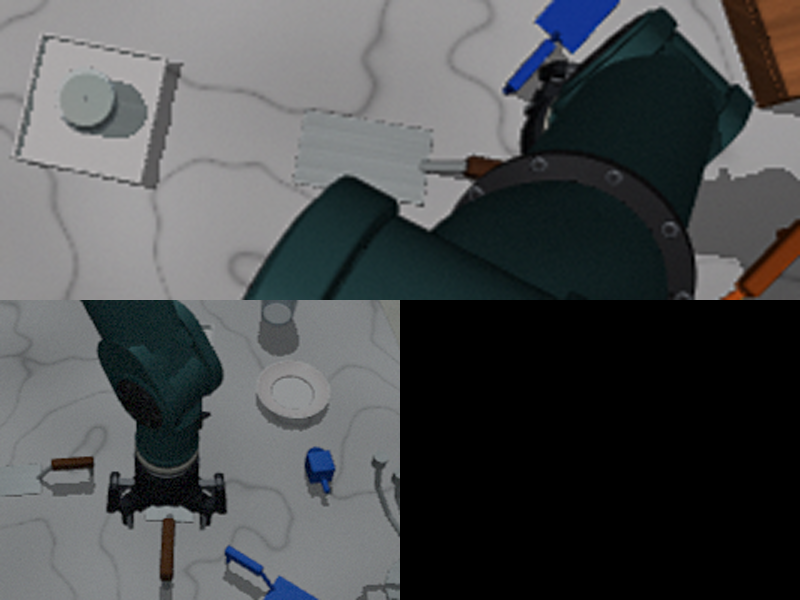

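The side view shows the gripper straddling the handle, in line with it. The fingers stay clear of the blue turner. I'll half-close, descend and grip.

```bash

python3 -c "
from h import *
print(ray('top',379,201,.04),ray('side',318,310,.04))"
python3 -m creep '[{"translation":[0,0.1,0.6],"turn":[0,0,0],"claw":-0.2},{"translation":[0,0.06,0.6],"turn":[0,0,0],"claw":-0.2},{"translation":[0,0,0.6],"turn":[0,0,0],"claw":-0.2},{"translation":[0,0,0.6],"turn":[0,0,0],"claw":-0.2},{"translation":[0,0,0.6],"turn":[0,0,0],"claw":-0.2},{"translation":[0,0,0.5],"turn":[0,0,0],"claw":-0.2},{"translation":[0,0,0],"turn":[0,0,0],"claw":-0.2}]' 60
python3 -m creep '[{"translation":[0,0,0],"turn":[0,0,0],"claw":0.3},{"translation":[0,0,0],"turn":[0,0,0],"claw":0.6},{"translation":[0,0,0],"turn":[0,0,0],"claw":1},{"translation":[0,0,0],"turn":[0,0,0],"claw":1},{"translation":[0,0,0],"turn":[0,0,0],"claw":1},{"translation":[0,0,0],"turn":[0,0,0],"claw":1}]' 110
python3 go.py .522 -.333 .101 -8.6
```

```text
[ 0.59332365 -0.3341417   0.04      ] [ 0.6064706  -0.34330046  0.04      ]
t: 7.95
ee_pos: [0.5242, -0.3289, 0.101]
tcp_rot: [-0.001, 0.758, 0.652, -0.0]
ft_force: [0.7, -0.1, -0.9]
width: 0.0513
grip_force: 0.0
t: 8.7
ee_pos: [0.5248, -0.3295, 0.1025]
tcp_rot: [0.0, 0.758, 0.652, 0.0]
ft_force: [-0.5, -0.4, 5.5]
width: 0.016
grip_force: 107.3
t 8.7 d(units) [-0.194 -0.114  0.077]
yaw units 0.012 cur -8.54 tilt [ 0.04 -0.03] F [-0.5 -0.4  5.5]
```

```bash
cat > fit.py <<'E'
from h import *
from scipy.optimize import minimize
from scipy.ndimage import map_coordinates
def fit(ims,p0,half,z):
    G={n:cv2.GaussianBlur(np.hypot(cv2.Sobel(g,5,1,0),cv2.Sobel(g,5,0,1)),(0,0),1.0) for n,g in ((n,cv2.cvtColor(i,cv2.COLOR_RGB2GRAY).astype(np.float32)) for n,i in ims.items())}
    t=np.linspace(-.95,.95,60); o=np.ones(60)
    sq=np.vstack([np.c_[t,o],np.c_[t,-o],np.c_[o,t],np.c_[-o,t]])*half
    def P(p): c,s=np.cos(p[2]),np.sin(p[2]); return np.c_[sq@np.array([[c,s],[-s,c]])+p[:2],np.full(240,z)]
    def cost(p,names): 
        v=0
        for n in names:
            uv=proj(n,P(p)); v-=np.minimum(map_coordinates(G[n],[uv[:,1],uv[:,0]],order=1),150).mean()
        return v
    out=[]
    for names in [[n] for n in ims]+([list(ims)] if len(ims)>1 else []):
        b=min((minimize(lambda d:cost(np.array(p0)+d*[.01,.01,.1],names),[i*.3,j*.3,k*.3],method="Nelder-Mead") for i in(-1,0,1) for j in(-1,0,1) for k in(-1,0,1)),key=lambda r:r.fun)
        p=np.array(p0)+b.x*[.01,.01,.1]; out.append(p); print(names,p[:2].round(4),np.degrees(p[2]).round(2),round(b.fun,1))
    return out
if __name__=="__main__":
    ims={n:cv2.imread(f"pics/{n}0.png")[:,:,::-1] for n in("top","side")}
    fit(ims,[.586,.037,np.radians(-11)],.06,.021)
    fit(ims,[.499,.316,np.radians(-.7)],.09,.03)
E
python3 fit.py
```

```text
Traceback (most recent call last):
  File "fit.py", line 21, in <module>
    fit(ims,[.586,.037,np.radians(-11)],.06,.021)
    ~~~^^^^^^^^^^^^^^^^^^^^^^^^^^^^^^^^^^^^^^^^^^
  File "fit.py", line 16, in fit
    b=min((minimize(lambda d:cost(np.array(p0)+d*[.01,.01,.1],names),[i*.3,j*.3,k*.3],method="Nelder-Mead") for i in(-1,0,1) for j in(-1,0,1) for k in(-1,0,1)),key=lambda r:r.fun)
  File "fit.py", line 16, in <genexpr>
    b=min((minimize(lambda d:cost(np.array(p0)+d*[.01,.01,.1],names),[i*.3,j*.3,k*.3],method="Nelder-Mead") for i in(-1,0,1) for j in(-1,0,1) for k in(-1,0,1)),key=lambda r:r.fun)
           ~~~~~~~~^^^^^^^^^^^^^^^^^^^^^^^^^^^^^^^^^^^^^^^^^^^^^^^^^^^^^^^^^^^^^^^^^^^^^^^^^^^^^^^^^^^^^^^^
  File "fit.py", line 16, in <lambda>
    b=min((minimize(lambda d:cost(np.array(p0)+d*[.01,.01,.1],names),[i*.3,j*.3,k*.3],method="Nelder-Mead") for i in(-1,0,1) for j in(-1,0,1) for k in(-1,0,1)),key=lambda r:r.fun)
                             ~~~~^^^^^^^^^^^^^^^^^^^^^^^^^^^^^^^^^^^
  File "fit.py", line 12, in cost
    uv=proj(n,P(p)); v-=np.minimum(map_coordinates(G[n],[uv[:,1],uv[:,0]],order=1),150).mean()
  File "h.py", line 10, in proj
    c,f,A=cam(n); p=(np.atleast_2d(P)-c["origin"])@A; return p[:,:2]/p[:,2:]*f+[c["cx"],c["cy"]]
          ~~~^^^
  File "h.py", line 6, in cam
    c=robot.camera_info(n); f=210/np.tan(np.radians(c["vertical_fov"]/2)); return c,f,q(c["attitude"]).as_matrix()
ValueError: time passes only in moves, steps and waits
```

Camera info needs caching.

```bash
sed -i 's/^def cam(n):/import functools\n@functools.cache\ndef cam(n):/' h.py; python3 fit.py
```

```text
['top'] [0.5859 0.0424] -12.16 -131.6
['side'] [0.5921 0.0404] -12.4 -82.2
['top', 'side'] [0.5863 0.0422] -12.08 -211.5
['top'] [0.4984 0.3231] -0.93 -148.2
['side'] [0.5012 0.3221] -1.0 -117.0
['top', 'side'] [0.5002 0.3227] -1.14 -261.7
```

```bash
python3 - <<'E'
from h import *
for nm,p,a,h,z in (("tray",[.5863,.0422],-12.1,.06,.021),("slab",[.5002,.3227],-1.1,.09,.03)):
    r=R.from_euler('z',a,degrees=True).as_matrix()[:2,:2]; C=np.array([[1,1],[1,-1],[-1,-1],[-1,1]])*h
    P=np.c_[C@r.T+p,np.full(4,z)]
    print(nm,((proj("top",P)-[95,170])*2.5).round(0).tolist())
    uv=proj("side",P); print(np.c_[(uv[:,1]-90)*2.5,(324-uv[:,0])*2.5+290].round(0).tolist())
    im=cv2.imread("pics/top0.png")
c=[cv2.resize(cv2.polylines(im.copy(),[],1,0),(1,1))] if 0 else 0
g=cv2.cvtColor(im,cv2.COLOR_BGR2GRAY).astype(int)
print("row 240:",list(zip(range(96,112),g[240,96:112])),list(zip(range(164,184),g[240,164:184])))
print(g[205,210:230],g[205,258:275])
E
```

```text
tray [[321.0, 27.0], [427.0, 48.0], [405.0, 154.0], [297.0, 132.0]]
[[212.0, 334.0], [293.0, 338.0], [286.0, 448.0], [206.0, 438.0]]
slab [[25.0, 86.0], [189.0, 88.0], [181.0, 254.0], [13.0, 252.0]]
[[33.0, 426.0], [127.0, 410.0], [139.0, 559.0], [43.0, 564.0]]
row 240: [(96, np.int64(129)), (97, np.int64(128)), (98, np.int64(128)), (99, np.int64(127)), (100, np.int64(127)), (101, np.int64(129)), (102, np.int64(97)), (103, np.int64(66)), (104, np.int64(65)), (105, np.int64(68)), (106, np.int64(65)), (107, np.int64(66)), (108, np.int64(66)), (109, np.int64(66)), (110, np.int64(65)), (111, np.int64(67))] [(164, np.int64(65)), (165, np.int64(66)), (166, np.int64(67)), (167, np.int64(67)), (168, np.int64(40)), (169, np.int64(16)), (170, np.int64(7)), (171, np.int64(49)), (172, np.int64(66)), (173, np.int64(67)), (174, np.int64(66)), (175, np.int64(66)), (176, np.int64(64)), (177, np.int64(61)), (178, np.int64(116)), (179, np.int64(120)), (180, np.int64(118)), (181, np.int64(119)), (182, np.int64(118)), (183, np.int64(119))]
[122 122 122 122 121 121 116 118 115  87  77 134 137 137 136 139 136 137
 126 135] [ 85 133 138 142  94  71  69  70  66 121 126 125 122 123 123 122 122]
```

The fit's edges match the pixel profile: slab columns 102–168, tray columns 216–262. I'll use the tray at (0.587,0.042) with its axis at 77.9°, and the slab at (0.500,0.3227) at -1.0°. Next I'll lift the turner slightly and line it up in front of the tray.

```bash

python3 -m creep '[{"translation":[0,0,-0.3],"turn":[0,0,0],"claw":1},{"translation":[0,0,-0.2],"turn":[0,0,0],"claw":1},{"translation":[-0.9,0.0,0],"turn":[0,0,0.4],"claw":1},{"translation":[-0.9,0.0,0],"turn":[0,0,0.3],"claw":1},{"translation":[0,0,0],"turn":[0,0,0],"claw":1},{"translation":[0,0,0],"turn":[0,0,0],"claw":1}]' 115
python3 go.py .5308 -.220 .106 -12.1
python3 - <<'E'
from h import *
a=robot.camera("top"); b=robot.camera("side")
c=np.zeros((600,800,3),np.uint8)
c[:240]=cv2.resize(a[180:240,215:415],(800,240),interpolation=cv2.INTER_CUBIC)[:,:,::-1]
c[240:,:480]=cv2.resize(b[160:340,210:370],(480,540),interpolation=cv2.INTER_CUBIC)[100:460,:,::-1]
cv2.imwrite("pics/p3.png",c)
E
```

```text
t: 9.45
ee_pos: [0.5183, -0.3648, 0.1116]
tcp_rot: [-0.0, 0.778, 0.629, 0.0]
ft_force: [-0.6, 0.3, -1.9]
width: 0.0163
grip_force: 112.2
t 9.45 d(units) [ 7.208 -0.906  0.286]
yaw units 0.004 cur -12.08 tilt [-0.03  0.04] F [-0.6  0.3 -1.9]
```

View pics/p3.png

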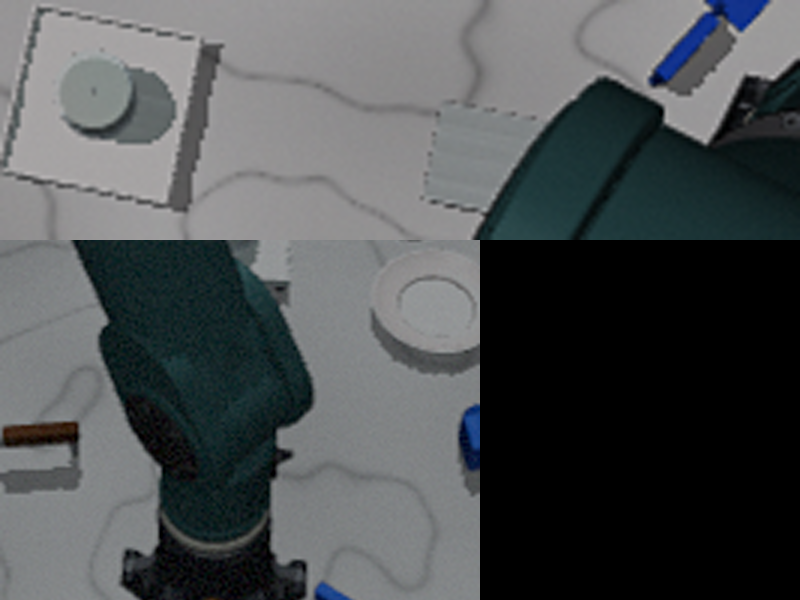

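```bash
python3 - <<'E'
from h import *
from m import rep
F=lambda L:[(215+x/4-.4,180+y/4-.4) for x,y in L]
rep("tray","top",F([(37,8),(204,38),(169,207),(3,174)]),.021)
for z in(.01,.013):
  a,b=[ray("top",*p,z) for p in F([(441,100),(424,198)])]; m=(a+b)[:2]/2; s=robot.state()
  M=q(s["tcp_rot"]); print(z,m, np.linalg.norm((a-b)[:2]), "tip in tool", M.inv().apply(np.r_[m,z]-s["ee_pos"]).round(4))
E
```

```text
tray top [0.5858 0.0412] sides [0.1178 0.1197 0.1157 0.118 ] ang 78.7 -11.19
0.01 [ 0.55606518 -0.18499008] 0.06947479488313481 tip in tool [ 0.1826 -0.0006  0.1018]
0.013 [ 0.55560144 -0.18465512] 0.06929659193559125 tip in tool [ 0.1828 -0.0012  0.0988]
```

```bash

python3 -m creep '[{"translation":[0.9,-0.15,0],"turn":[0,0,0],"claw":1},{"translation":[0.9,-0.15,0],"turn":[0,0,0],"claw":1},{"translation":[0.9,-0.15,0],"turn":[0,0,0],"claw":1},{"translation":[0.9,-0.15,0],"turn":[0,0,0],"claw":1},{"translation":[0.9,-0.15,0],"turn":[0,0,0],"claw":1},{"translation":[0.9,-0.15,0],"turn":[0,0,0],"claw":1},{"translation":[0.9,0,0.15],"turn":[0,0,0],"claw":1},{"translation":[0.9,0,0.15],"turn":[0,0,-0.05],"claw":1},{"translation":[0,0,0],"turn":[0,0,0],"claw":1},{"translation":[0,0,0],"turn":[0,0,0],"claw":1}]' 115
python3 go.py .5577 -.0949 .106 -11.9
python3 - <<'E'
from h import *
a=robot.camera("top"); b=robot.camera("side")
c=np.zeros((600,800,3),np.uint8)
c[:280]=cv2.resize(a[175:245,200:400],(800,280),interpolation=cv2.INTER_CUBIC)[:,:,::-1]
c[280:,:640]=cv2.resize(b[160:240,210:370],(640,320),interpolation=cv2.INTER_CUBIC)[:,:,::-1]
cv2.imwrite("pics/p4.png",c)
E
```

```text
t: 10.8
ee_pos: [0.5312, -0.2208, 0.1059]
tcp_rot: [0.001, 0.776, 0.631, -0.0]
ft_force: [-0.1, -0.6, -1.8]
width: 0.0161
grip_force: 112.3
t 10.8 d(units) [ 6.431  0.009 -0.009]
yaw units 0.017 cur -11.82 tilt [ 0.02 -0.06] F [-0.1 -0.6 -1.8]
```

View pics/p4.png

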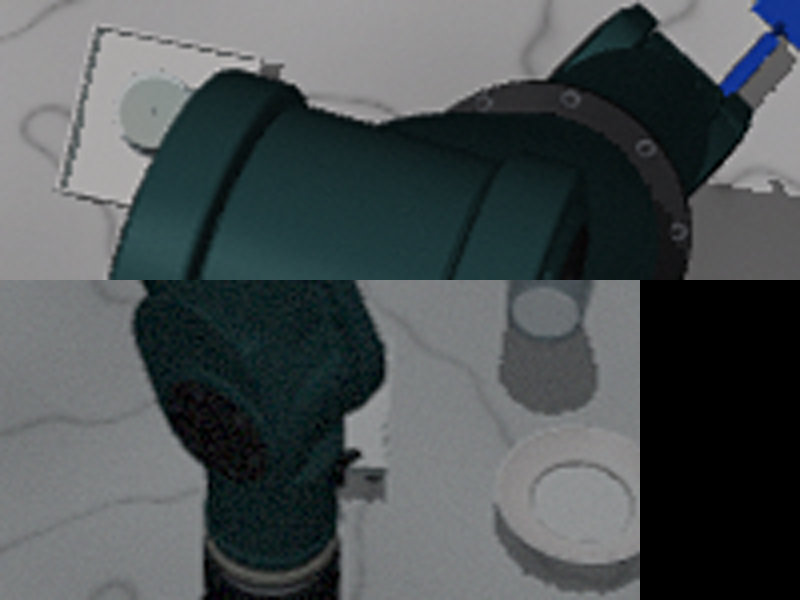

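The arm hides the blade now, but the tray is undisturbed: its left corners in the top crop are (98,28) and (60,190). I'll insert slowly and watch the force.

```bash

python3 -m creep '[{"translation":[0.5,0,0],"turn":[0,0,0],"claw":1},{"translation":[0.5,0,0],"turn":[0,0,0],"claw":1},{"translation":[0.5,0,0],"turn":[0,0,0],"claw":1},{"translation":[0.5,0,0],"turn":[0,0,0],"claw":1},{"translation":[0.5,0,0],"turn":[0,0,0],"claw":1},{"translation":[0.5,0,0],"turn":[0,0,0],"claw":1}]'
python3 go.py .5577 -.0949 .106 -11.9
python3 -m creep '[{"translation":[0.5,0,0],"turn":[0,0,0],"claw":1},{"translation":[0.5,0,0],"turn":[0,0,0],"claw":1},{"translation":[0.5,0,0],"turn":[0,0,0],"claw":1},{"translation":[0.5,0,0],"turn":[0,0,0],"claw":1},{"translation":[0.5,0,0],"turn":[0,0,0],"claw":1},{"translation":[0.5,0,0],"turn":[0,0,0],"claw":1},{"translation":[0.4,0,0],"turn":[0,0,0],"claw":1},{"translation":[0,0,0],"turn":[0,0,0],"claw":1}]'
python3 go.py .5577 -.0949 .106 -11.9
python3 - <<'E'
from h import *
a=robot.camera("top"); b=robot.camera("side")
c=np.zeros((600,800,3),np.uint8)
c[:280]=cv2.resize(a[175:245,160:360],(800,280),interpolation=cv2.INTER_CUBIC)[:,:,::-1]
c[280:,:640]=cv2.resize(b[150:230,210:370],(640,320),interpolation=cv2.INTER_CUBIC)[:,:,::-1]
cv2.imwrite("pics/p5.png",c)
E
```

```text
t: 11.65
ee_pos: [0.5436, -0.1605, 0.1059]
tcp_rot: [-0.0, 0.776, 0.631, 0.0]
ft_force: [0.5, -0.2, -0.9]
width: 0.0164
grip_force: 112.3
t 11.65 d(units) [ 3.357  0.023 -0.004]
yaw units 0.026 cur -11.77 tilt [0. 0.] F [ 0.5 -0.2 -0.9]
t: 12.65
ee_pos: [0.5575, -0.0938, 0.1058]
tcp_rot: [-0.0, 0.776, 0.631, 0.0]
ft_force: [0.1, -0.2, -1.2]
width: 0.016
grip_force: 112.3
t 12.65 d(units) [-0.054  0.023 -0.008]
yaw units 0.039 cur -11.7 tilt [0.   0.02] F [ 0.1 -0.2 -1.2]
```

View pics/p5.png

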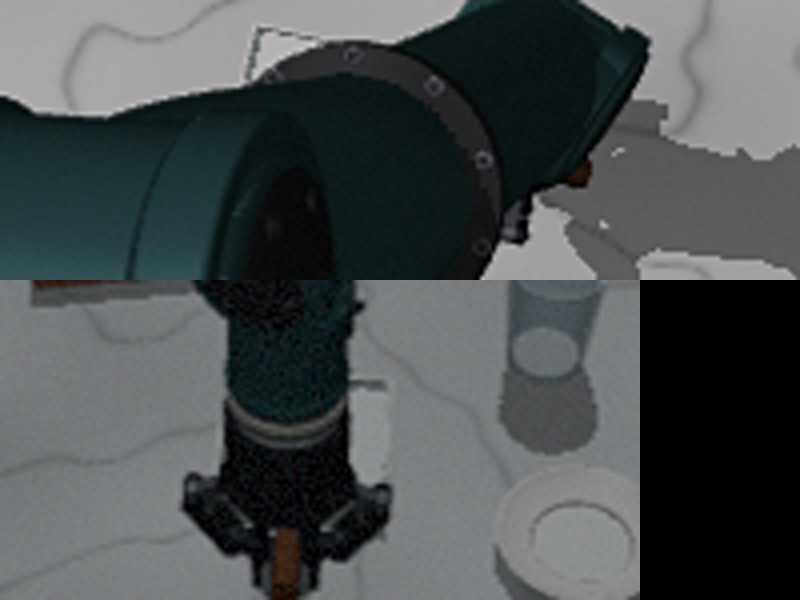

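The tray corner is unmoved at (225,182) px and the forces are near nil, so the blade is under. Lift gently.

```bash

python3 -m creep '[{"translation":[0,0,-0.1],"turn":[0,0,0],"claw":1},{"translation":[0,0,-0.1],"turn":[0,0,0],"claw":1},{"translation":[0,0,-0.1],"turn":[0,0,0],"claw":1},{"translation":[0,0,-0.1],"turn":[0,0,0],"claw":1},{"translation":[0,0,-0.1],"turn":[0,0,0],"claw":1},{"translation":[0,0,-0.2],"turn":[0,0,0],"claw":1},{"translation":[0,0,-0.2],"turn":[0,0,0],"claw":1},{"translation":[0,0,-0.2],"turn":[0,0,0],"claw":1},{"translation":[0,0,0],"turn":[0,0,0],"claw":1}]' 120
python3 -m creep '[{"translation":[0,0,-0.2],"turn":[0,0,0],"claw":1},{"translation":[0,0,-0.4],"turn":[0,0,0],"claw":1},{"translation":[0,0,-0.4],"turn":[0,0,0],"claw":1},{"translation":[0,0,-0.4],"turn":[0,0,0],"claw":1},{"translation":[0,0,-0.4],"turn":[0,0,0],"claw":1},{"translation":[0,0,-0.2],"turn":[0,0,0],"claw":1},{"translation":[0,0,0],"turn":[0,0,0],"claw":1}]' 
python3 go.py .49 .18 .166 -1
python3 -c "
from h import *
print(robot.state()['torque'])"
```

```text
t: 13.88
ee_pos: [0.5575, -0.0948, 0.1283]
tcp_rot: [0.0, 0.776, 0.631, 0.0]
ft_force: [0.5, -0.2, -4.0]
width: 0.016
grip_force: 117.1
t: 14.75
ee_pos: [0.5574, -0.0947, 0.1683]
tcp_rot: [0.0, 0.776, 0.631, 0.0]
ft_force: [1.1, 0.7, -3.8]
width: 0.0158
grip_force: 117.2
t 14.75 d(units) [12.759 -6.105  0.111]
yaw units -2.155 cur -11.78 tilt [ 0.04 -0.  ] F [ 1.1  0.7 -3.8]
[-0.37976707  0.12841023 -0.02542914]
```

```bash

python3 -m creep '[{"translation":[0.2,-0.1,0],"turn":[0,0,-0.1],"claw":1},{"translation":[0.4,-0.2,0],"turn":[0,0,-0.2],"claw":1},{"translation":[0.6,-0.3,0],"turn":[0,0,-0.3],"claw":1},{"translation":[0.8,-0.4,0],"turn":[0,0,-0.3],"claw":1},{"translation":[0.8,-0.4,0],"turn":[0,0,-0.3],"claw":1},{"translation":[0.8,-0.4,0],"turn":[0,0,-0.3],"claw":1},{"translation":[0.8,-0.3,0],"turn":[0,0,-0.3],"claw":1},{"translation":[0.8,-0.3,0],"turn":[0,0,-0.2],"claw":1},{"translation":[0.8,-0.3,0],"turn":[0,0,-0.1],"claw":1},{"translation":[0.8,-0.3,0],"turn":[0,0,-0.05],"claw":1},{"translation":[0.8,-0.3,0],"turn":[0,0,0],"claw":1},{"translation":[0.8,-0.2,0],"turn":[0,0,0],"claw":1}]'
python3 go.py .4973 .1838 .166 -1
```

```text
t: 16.25
ee_pos: [0.5012, 0.0799, 0.1679]
tcp_rot: [-0.0, 0.714, 0.701, -0.0]
ft_force: [0.2, -0.7, -3.9]
width: 0.0162
grip_force: 117.2
t 16.25 d(units) [ 5.19  -0.29   0.095]
yaw units -0.009 cur -1.04 tilt [-0.02  0.  ] F [ 0.2 -0.7 -3.9]
```

```bash

python3 -m creep '[{"translation":[0.8,-0.05,0],"turn":[0,0,0],"claw":1},{"translation":[0.8,-0.05,0],"turn":[0,0,0],"claw":1},{"translation":[0.8,-0.05,0],"turn":[0,0,0],"claw":1},{"translation":[0.8,-0.05,0],"turn":[0,0,0],"claw":1},{"translation":[0.8,0,0],"turn":[0,0,0],"claw":1},{"translation":[0.5,0,0],"turn":[0,0,0],"claw":1},{"translation":[0.3,0,0],"turn":[0,0,0],"claw":1},{"translation":[0.1,0,0],"turn":[0,0,0],"claw":1},{"translation":[0,0,0],"turn":[0,0,0],"claw":1},{"translation":[0,0,0],"turn":[0,0,0],"claw":1}]'
python3 go.py .4973 .1838 .14 -1
python3 - <<'E'
from h import *
a=robot.camera("top"); b=robot.camera("side"); np.save("a.npy",a); np.save("b.npy",b)
c=np.zeros((600,800,3),np.uint8)
c[:,:400]=cv2.resize(a[170:290,80:180],(400,480),interpolation=cv2.INTER_CUBIC)[:,:,::-1].repeat(1,0) if 0 else np.vstack([cv2.resize(a[170:290,90:190],(400,480),interpolation=cv2.INTER_CUBIC)[:,:,::-1],np.zeros((120,400,3),np.uint8)])
c[:400,400:]=cv2.resize(b[80:180,195:295],(400,400),interpolation=cv2.INTER_CUBIC)[:,:,::-1]
cv2.imwrite("pics/p6.png",c)
E
```

```text
t: 17.5
ee_pos: [0.4995, 0.1762, 0.1679]
tcp_rot: [0.0, 0.714, 0.7, -0.0]
ft_force: [-0.2, 0.6, -3.9]
width: 0.0161
grip_force: 117.2
t 17.5 d(units) [ 0.376 -0.117  1.396]
yaw units -0.02 cur -1.1 tilt [-0.01 -0.02] F [-0.2  0.6 -3.9]
```

View pics/p6.png

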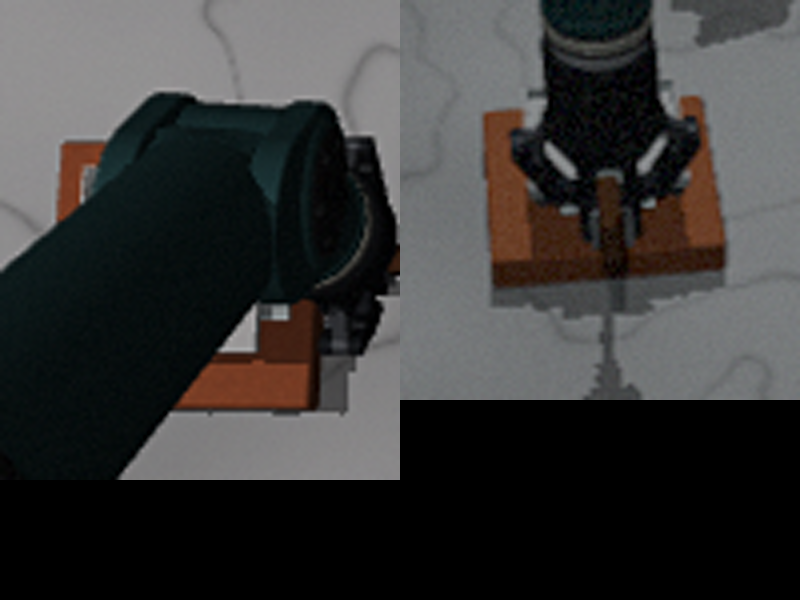

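```bash
python3 - <<'E'
from h import *
a=ray("top",153.9,257.6,.0775)[:2]; b=ray("top",110.1,211.6,.0775)[:2]; h=ray("top",161.6,249.1,.0685)
print(a,b,"mid",(a+b)/2,"diag",np.linalg.norm(a-b),np.degrees(np.arctan2(*(b-a)[::-1]))-45,"heel",h)
s=robot.state(); M=q(s["tcp_rot"]); print("heel tool",M.inv().apply(h-s["ee_pos"]),"mid tool",M.inv().apply(np.r_[(a+b)/2,.07]-s["ee_pos"]))
E
```

```text
[0.44298077 0.2580294 ] [0.56365862 0.37752129] mid [0.5033197  0.31777534] diag 0.16982772483456793 -0.28292433220882174 heel [0.46539538 0.24136511 0.0685    ]
heel tool [ 0.06430723 -0.03536081  0.09943081] mid tool [0.141423   0.00110683 0.09791567]
```

The visible tray corners in the top view, (257,352) and (82,168) in the crop, give a 169.8 mm diagonal against 169.7 expected. The tray centre is at (0.5033,0.3178), turned -0.3°. I'll correct by about -3.5 mm in x and +5 mm in y, with a slight yaw, then lower gently.

```bash

python3 -m creep '[{"translation":[0.1,-0.1,0.1],"turn":[0,0,0.04],"claw":1},{"translation":[0.1,-0.1,0.2],"turn":[0,0,0.04],"claw":1},{"translation":[0.05,-0.02,0.3],"turn":[0,0,0],"claw":1},{"translation":[0,0,0.25],"turn":[0,0,0],"claw":1},{"translation":[0,0,0.15],"turn":[0,0,0],"claw":1},{"translation":[0,0,0.05],"turn":[0,0,0],"claw":1},{"translation":[0,0,0.04],"turn":[0,0,0],"claw":1},{"translation":[0,0,0.04],"turn":[0,0,0],"claw":1},{"translation":[0,0,0],"turn":[0,0,0],"claw":1}]'
python3 go.py .4973 .1838 .137 -1.5
python3 - <<'E'
from h import *
a=robot.camera("top"); np.save("a.npy",a)
crop("top",90,170,100,120,5,"pics/p7.png",a)
E
```

```text
t: 18.73
ee_pos: [0.4953, 0.182, 0.1454]
tcp_rot: [0.0, 0.716, 0.698, 0.0]
ft_force: [-1.3, 0.0, -4.3]
width: 0.0162
grip_force: 117.2
t 18.725 d(units) [0.091 0.099 0.419]
yaw units 0.013 cur -1.44 tilt [0.01 0.  ] F [-1.3  0.  -4.3]
```

View pics/p7.png

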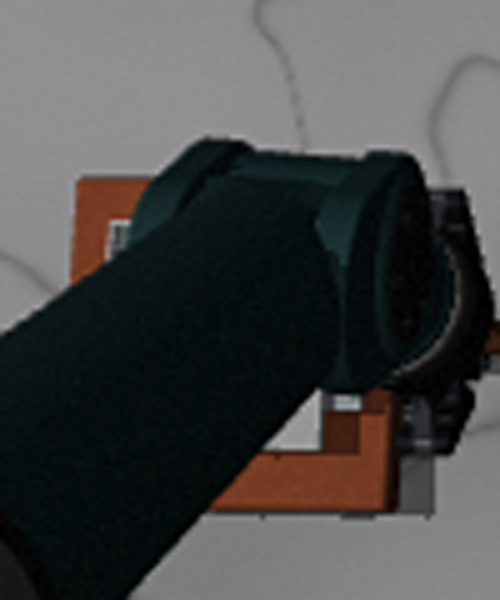

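```bash
python3 - <<'E'
from h import *
F=lambda x,y:(90+x/5-.4,170+y/5-.4)
for nm,p,r,z in(("tray",(322,449),(108,221),.0549),("slab",(386,511),(78,177),.03)):
    a=ray("top",*F(*p),z)[:2]; b=ray("top",*F(*r),z)[:2]
    print(nm,a,b,"mid",(a+b)/2,"diag",np.linalg.norm(a-b),np.degrees(np.arctan2(*(b-a)[::-1]))-45)
E
```

```text
tray [0.43967035 0.26399484] [0.56154732 0.38310683] mid [0.50060883 0.32355083] diag 0.17041614394360877 -0.6573557650771349
slab [0.40798472 0.23560104] [0.59019804 0.41060159] mid [0.49909138 0.32310131] diag 0.2526398371848054 -1.156746462240804
```

The tray centre is (0.5006,0.3236) against the slab's (0.4991,0.3231), with a yaw difference of about 0.5°. One small trim, then set it down slowly.

```bash

python3 -m creep '[{"translation":[0,-0.06,0.03],"turn":[0,0,0.05],"claw":1},{"translation":[0,-0.05,0.04],"turn":[0,0,0.04],"claw":1},{"translation":[0,0,0.04],"turn":[0,0,0],"claw":1},{"translation":[0,0,0.04],"turn":[0,0,0],"claw":1},{"translation":[0,0,0.04],"turn":[0,0,0],"claw":1},{"translation":[0,0,0.04],"turn":[0,0,0],"claw":1},{"translation":[0,0,0.04],"turn":[0,0,0],"claw":1},{"translation":[0,0,0.04],"turn":[0,0,0],"claw":1},{"translation":[0,0,0.04],"turn":[0,0,0],"claw":1},{"translation":[0,0,0.04],"turn":[0,0,0],"claw":1},{"translation":[0,0,0],"turn":[0,0,0],"claw":1},{"translation":[0,0,0],"turn":[0,0,0],"claw":1}]'
python3 go.py .4973 .1838 .137 -1.5
python3 -c "
from h import *
print(robot.state()['torque'])"
```

```text
t: 20.27
ee_pos: [0.493, 0.1821, 0.1375]
tcp_rot: [0.0, 0.719, 0.695, 0.0]
ft_force: [0.2, -0.4, -1.9]
width: 0.0161
grip_force: 117.3
t 20.275 d(units) [0.092 0.21  0.025]
yaw units -0.078 cur -1.89 tilt [0. 0.] F [ 0.2 -0.4 -1.9]
[-0.03688502  0.02936376  0.03070762]
```

The tray's weight is off the blade: force about -1.9 N, moment near zero. Draw the blade straight out.

```bash

python3 -m creep '[{"translation":[-0.2,0,0],"turn":[0,0,0],"claw":1},{"translation":[-0.4,0,0],"turn":[0,0,0],"claw":1},{"translation":[-0.5,0,0],"turn":[0,0,0],"claw":1},{"translation":[-0.5,0,0],"turn":[0,0,0],"claw":1}]'
python3 -m creep '[{"translation":[-0.6,0,0],"turn":[0,0,0],"claw":1},{"translation":[-0.6,0,0],"turn":[0,0,0],"claw":1},{"translation":[-0.6,0,0],"turn":[0,0,0],"claw":1},{"translation":[-0.6,0,0],"turn":[0,0,0],"claw":1},{"translation":[-0.6,0,0],"turn":[0,0,0],"claw":1},{"translation":[-0.6,0,0],"turn":[0,0,0],"claw":1},{"translation":[-0.8,0,0],"turn":[0,0,0],"claw":1},{"translation":[-0.8,0,0],"turn":[0,0,0],"claw":1},{"translation":[-0.8,0,0],"turn":[0,0,0],"claw":1},{"translation":[-0.8,0,0],"turn":[0,0,0],"claw":1},{"translation":[-0.8,0,0],"turn":[0,0,0],"claw":1}]'
python3 go.py .53 -.06 .11 -1.9
python3 - <<'E'
from h import *
a=robot.camera("top"); b=robot.camera("side"); np.save("a.npy",a)
c=np.zeros((600,800,3),np.uint8)
c[:480,:480]=cv2.resize(a[180:300,90:210],(480,480),interpolation=cv2.INTER_CUBIC)[:,:,::-1]
c[:400,480:]=cv2.resize(b[80:180,200:280],(320,400),interpolation=cv2.INTER_CUBIC)[:,:,::-1]
cv2.imwrite("pics/p8.png",c)
E
```

```text
t: 20.78
ee_pos: [0.4919, 0.1489, 0.1375]
tcp_rot: [0.0, 0.719, 0.695, -0.0]
ft_force: [1.1, 0.0, -1.8]
width: 0.0163
grip_force: 117.3
t: 22.15
ee_pos: [0.4869, -0.003, 0.1375]
tcp_rot: [0.0, 0.719, 0.695, 0.0]
ft_force: [0.5, -0.3, -1.7]
width: 0.016
grip_force: 117.3
t 22.15 d(units) [-2.777  2.246  1.377]
yaw units 0.0 cur -1.9 tilt [ 0.01 -0.  ] F [ 0.5 -0.3 -1.7]
```

View pics/p8.png

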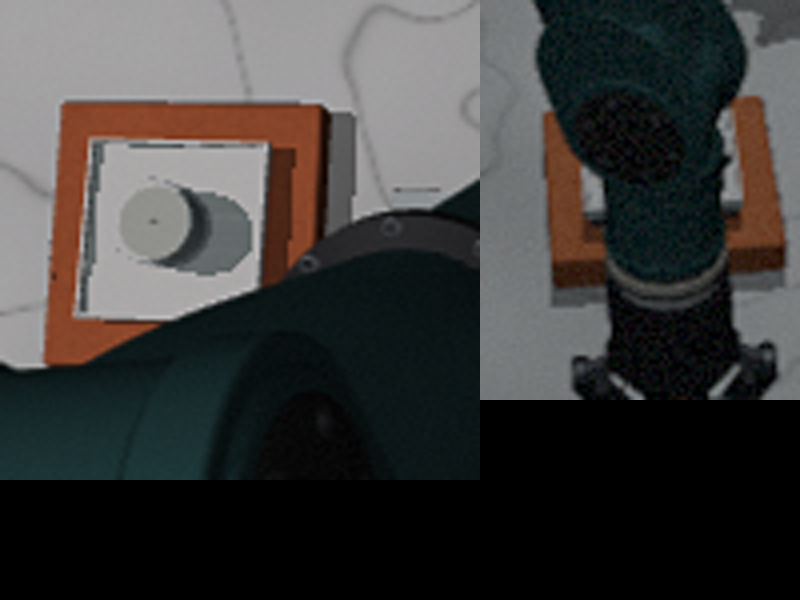

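Top view: the tray (88,140)–(262,322) sits centred on the slab (62,103)–(322,365), with the glass upright and the blade out. Now I'll lay the turner on the bare sill near (0.55,-0.08).

```bash

python3 -m creep '[{"translation":[-0.6,0.5,0],"turn":[0,0,0],"claw":1},{"translation":[-0.7,0.6,0],"turn":[0,0,0],"claw":1},{"translation":[-0.7,0.6,0.1],"turn":[0,0,0],"claw":1},{"translation":[-0.7,0.6,0.3],"turn":[0,0,0],"claw":1},{"translation":[-0.6,0.5,0.4],"turn":[0,0,0],"claw":1},{"translation":[-0.3,0.2,0.4],"turn":[0,0,0],"claw":1},{"translation":[0,0,0.2],"turn":[0,0,0],"claw":1},{"translation":[0,0,0.1],"turn":[0,0,0],"claw":1},{"translation":[0,0,0],"turn":[0,0,0],"claw":1}]'
python3 go.py .55 -.08 .1025 -1.9
```

```text
t: 23.38
ee_pos: [0.5441, -0.075, 0.1074]
tcp_rot: [-0.0, 0.718, 0.696, -0.0]
ft_force: [-0.9, -0.4, -1.2]
width: 0.0164
grip_force: 117.4
t 23.375 d(units) [-0.238  0.304  0.243]
yaw units 0.013 cur -1.84 tilt [-0.05  0.03] F [-0.9 -0.4 -1.2]
```

```bash

python3 -m creep '[{"translation":[0,0,0.06],"turn":[0,0,0],"claw":1},{"translation":[0,0,0.06],"turn":[0,0,0],"claw":1},{"translation":[0,0,0.05],"turn":[0,0,0],"claw":1},{"translation":[0,0,0.05],"turn":[0,0,0],"claw":1},{"translation":[0,0,0],"turn":[0,0,0],"claw":1}]'
```

```text
t: 24.0
ee_pos: [0.5445, -0.0758, 0.103]
tcp_rot: [-0.0, 0.719, 0.695, -0.0]
ft_force: [-0.1, 1.0, -1.7]
width: 0.016
grip_force: 117.4
```

```bash

python3 -m creep '[{"translation":[0,0,0.03],"turn":[0,0,0],"claw":1},{"translation":[0,0,0.03],"turn":[0,0,0],"claw":1},{"translation":[0,0,0],"turn":[0,0,0],"claw":1}]' 
python3 -m creep '[{"translation":[0,0,0.03],"turn":[0,0,0],"claw":1},{"translation":[0,0,0.03],"turn":[0,0,0],"claw":1},{"translation":[0,0,0],"turn":[0,0,0],"claw":1}]'
```

```text
t: 24.38
ee_pos: [0.5446, -0.0759, 0.1026]
tcp_rot: [-0.0, 0.719, 0.695, 0.0]
ft_force: [-1.8, 0.4, 5.2]
width: 0.0162
grip_force: 118.4
t: 24.75
ee_pos: [0.5446, -0.0761, 0.1024]
tcp_rot: [-0.0, 0.719, 0.695, 0.001]
ft_force: [-3.6, 0.7, 15.7]
width: 0.0162
grip_force: 119.9
```

```bash

python3 -m creep '[{"translation":[0,0,-0.06],"turn":[0,0,0],"claw":1},{"translation":[0,0,0],"turn":[0,0,0],"claw":0.5},{"translation":[0,0,0],"turn":[0,0,0],"claw":0.2},{"translation":[0,0,0],"turn":[0,0,0],"claw":-0.2},{"translation":[0,0,0],"turn":[0,0,0],"claw":-0.4},{"translation":[0,0,0],"turn":[0,0,0],"claw":-0.4},{"translation":[0,0,0],"turn":[0,0,0],"claw":-0.4}]' 
python3 -m creep '[{"translation":[0,0,-0.3],"turn":[0,0,0],"claw":-0.4},{"translation":[0,0,-0.7],"turn":[0,0,0],"claw":-0.4},{"translation":[0,0,-1],"turn":[0,0,0],"claw":-0.4},{"translation":[0,0,-1],"turn":[0,0,0],"claw":-0.4},{"translation":[0,0,-1],"turn":[0,0,0],"claw":-0.4},{"translation":[-1,0,-0.5],"turn":[0,0,0],"claw":-0.4},{"translation":[-1,0,-0.5],"turn":[0,0,0],"claw":-0.4},{"translation":[-1,0,-0.5],"turn":[0,0,0],"claw":-0.4},{"translation":[-1,0,0],"turn":[0,0,0],"claw":-0.4},{"translation":[-1,0,0],"turn":[0,0,0],"claw":-0.4},{"translation":[-1,0,0],"turn":[0,0,0],"claw":-0.4},{"translation":[-1,0,0],"turn":[0,0,0],"claw":-0.4}]' 
python3 -m creep '[{"translation":[-1,0,0],"turn":[0,0,0],"claw":-0.4},{"translation":[-1,0,0],"turn":[0,0,0],"claw":-0.4},{"translation":[-1,0,0],"turn":[0,0,0],"claw":-0.4},{"translation":[-1,0,0],"turn":[0,0,0],"claw":-0.4},{"translation":[-1,0,0],"turn":[0,0,0],"claw":-0.4},{"translation":[-1,0,0],"turn":[0,0,0],"claw":-0.4},{"translation":[0,0,0],"turn":[0,0,0],"claw":-0.4},{"translation":[0,0,0],"turn":[0,0,0],"claw":-0.4}]' 
python3 - <<'E'
from h import *
from fit import fit
ims={n:robot.camera(n) for n in("top","side")}
for n in ims: cv2.imwrite(f"pics/{n}9.png",ims[n][:,:,::-1])
fit(ims,[.499,.323,np.radians(-1)],.06,.051)
fit(ims,[.499,.323,np.radians(-1)],.09,.03)
a=cv2.resize(ims["top"][100:340,80:420],(566,400),interpolation=cv2.INTER_CUBIC)
c=np.zeros((600,800,3),np.uint8); c[:400,:566]=a[:,:,::-1]
b=cv2.resize(ims["side"][90:290,180:320],(234,334)); c[:334,566:]=b[:,:,::-1]
cv2.imwrite("pics/p9.png",c)
E
```

```text
t: 25.62
ee_pos: [0.5445, -0.0757, 0.1019]
tcp_rot: [-0.0, 0.719, 0.695, -0.0]
ft_force: [0.2, 0.3, -0.4]
width: 0.0599
grip_force: 0.0
t: 27.12
ee_pos: [0.5397, -0.2172, 0.2117]
tcp_rot: [-0.0, 0.719, 0.695, -0.0]
ft_force: [-0.1, 0.8, 0.0]
width: 0.06
grip_force: 0.0
t: 28.12
ee_pos: [0.536, -0.3349, 0.2117]
tcp_rot: [-0.001, 0.719, 0.696, 0.0]
ft_force: [0.1, 0.0, 0.2]
width: 0.0599
grip_force: 0.0
['top'] [0.4997 0.3205] -1.89 -149.1
['side'] [0.5102 0.4286] -76.56 -57.3
['top', 'side'] [0.4973 0.3206] -2.19 -170.2
['top'] [0.4999 0.3235] -1.66 -150.0
['side'] [0.4993 0.3286] 2.15 -65.9
['top', 'side'] [0.5003 0.3243] -0.53 -214.5
```

View pics/p9.png

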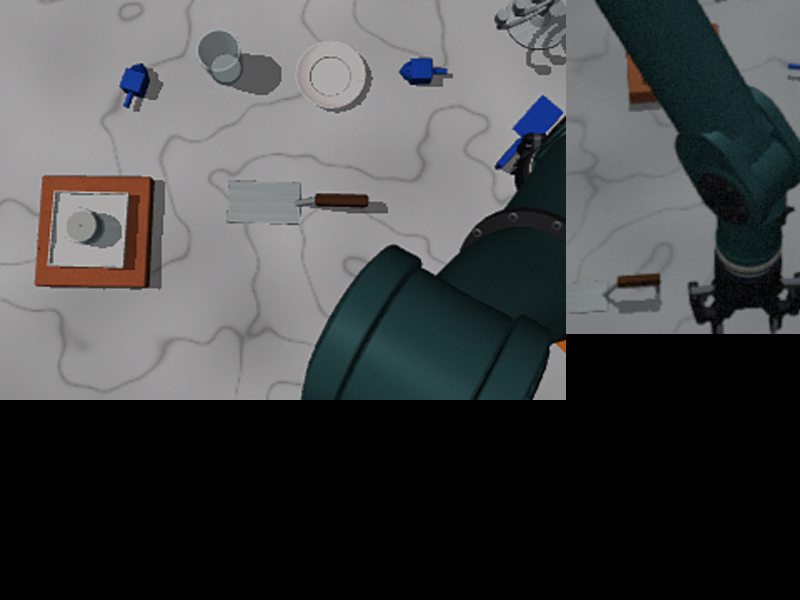

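The final view shows the tray on the slab at crop (91,230), about 3 mm from centre and under 1° off. The glass is upright, the turner lies flat on the bare sill at (265,202)–(368,200), and everything else is in place. Handing in.

```bash
python3 -c "
from cell import robot
print(robot.job_done())"
```

```text
the job is handed in; nothing more can be done
None
```

The job is handed in at about 28 s: the tray and upright glass are on the slab, about 3 mm off centre and within about 1° of its sides by the last top-camera fit (the side view was blocked), and the turner lies flat on the bare sill, released.

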